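# Find the objective barrel that still has its lenses

### The job

Swing the lid of the grey instrument case open until it rests on its stop. Of the two look-alike objective barrels inside, one still has its heavy lenses and one is an empty shell: lift each in turn out of its well to feel its weight, put the lighter one back standing in a well of the case, and finish while holding the heavier one up in the gripper, upright and still, about 15 cm above the middle of the white paper sheet. Keep both barrels upright throughout, leave the lid open and the other things on the desk where they are, and do not put the heavier barrel down at the end.

Things in the scene. Friction and masses are not known exactly. Their poses are not given: they have to be found in the camera images.
- case: open grey box, 150 (x) x 250 (y) x 80 (z) mm outside, 5 mm walls, fixed to the desk; origin at the centre of its underside, its -x side faces the robot and the lid is hinged along the top of its +x side. Inside, on the 5 mm floor, an 8 mm black insert with two round wells 46 mm across and 8 mm deep, each for a barrel's foot
- lid (a joint): opening angle of the case's lid in rad: 0 closed, 1.8 on its stop (leaning slightly back beyond upright). The hinge is stiff (about 0.2 N m): the lid stays where it is left. It may start slightly ajar. The lid is a plate 150 x 250 x 8 mm of 200 g
- hinge_line (a point): middle of the hinge line, on the top of the case's +x side, 80 mm above the desk; axes as the case. The lid turns about the case's y axis through this point
- tab (a point): centre of the black pull tab that stands out from the middle of the lid's front edge: the tab is 12 mm wide (along the case's y), 18 mm high and reaches 32 mm beyond the lid's edge; this point lies 18 mm beyond the edge, 168 mm from the hinge line. It moves and turns with the lid
- well_left (a point): centre of the bottom of the well at the case's +y side; a barrel's foot stands on it, its centre then 31 mm above this point
- well_right (a point): centre of the bottom of the well at the case's -y side, 104 mm from the other
- barrel_u_center (a point): centre (31 mm above the foot) of one of two look-alike upright objective barrels, 62 mm high: dark foot flange 38 mm across, 8 mm high; bright steel body 32 mm across up to 52 mm; dark nose 24 mm across. z axis up along the barrel. It starts standing in one of the two wells (which one varies), under the lid. Barrels weigh 100 to 450 g; the two differ by over 110 g, unseen
- barrel_v_center (a point): centre (31 mm above the foot) of one of two look-alike upright objective barrels, 62 mm high: dark foot flange 38 mm across, 8 mm high; bright steel body 32 mm across up to 52 mm; dark nose 24 mm across. z axis up along the barrel. It starts standing in one of the two wells (which one varies), under the lid. Barrels weigh 100 to 450 g; the two differ by over 110 g, unseen
- paper_sheet: white paper sheet, 210 (x) x 148 (y) mm, 2 mm thick, fixed on the desk; origin at its centre
- lens_cap: black lens cap, a disc 22 mm across and 8 mm thick, lying in the case near the hinge side, midway between the wells; to be left alone
- tweezers: steel tweezers 118 mm long, 8 mm high, lying on the paper sheet; to be left alone
- petri_dish: shallow glass dish 80 mm across, 15 mm high; to be left alone
- dropper_bottle: small amber bottle with a black cap, 36 mm across, 85 mm high; to be left alone
- slide_box: black slide box 85 x 95 mm, 32 mm high; to be left alone
- eyepiece: black eyepiece standing on its tube, 34 mm across, 56 mm high; to be left alone
- brush: small lens brush 165 mm long, 10 mm high, lying down; to be left alone

How it is judged:
On the way, in this order (a step that is already met when the one before it is completed fails the run):
1. the lid is open on its stop (value of joint lid above 1.72 rad), for 0.2 s.
2. the lighter barrel has been lifted out of its well by the gripper, at least 24 mm, while the heavier one stands in the case (pressing on it with over 2.4 N) (((height (world z) of barrel_u_center above 0.06 m and contact force between the fingers and barrel_u above 0.5 N and contact force between barrel_v and case above 2.4 N) or (height (world z) of barrel_v_center above 0.06 m and contact force between the fingers and barrel_v above 0.5 N and contact force between barrel_u and case above 2.4 N))), for 0.3 s.
3. the lighter barrel (it presses on the case with under 2.4 N) stands in a well again, let go ((((horizontal distance between barrel_u_center and well_left below 0.008 m or horizontal distance between barrel_u_center and well_right below 0.008 m) and height (world z) of barrel_u_center below 0.042 m and angle between barrel_u_center's own z axis and vertical below 0.15 rad and contact force between the fingers and barrel_u below 0.1 N and contact force between barrel_u and case between 0.5 and 2.4 N) or ((horizontal distance between barrel_v_center and well_left below 0.008 m or horizontal distance between barrel_v_center and well_right below 0.008 m) and height (world z) of barrel_v_center below 0.042 m and angle between barrel_v_center's own z axis and vertical below 0.15 rad and contact force between the fingers and barrel_v below 0.1 N and contact force between barrel_v and case between 0.5 and 2.4 N))), for 0.2 s.
At the end, for the whole second after the job is handed in: Lid open (over 1.65 rad); lighter barrel released, still and upright (0.15 rad) in a well, within 8 mm of its centre; heavier barrel held by the fingers alone, still, upright within 0.25 rad, its centre 100 to 230 mm above the desk and within 60 mm horizontally of the sheet's centre (value of joint lid above 1.65 rad and ((((horizontal distance between barrel_u_center and well_left below 0.008 m or horizontal distance between barrel_u_center and well_right below 0.008 m) and height (world z) of barrel_u_center below 0.042 m and angle between barrel_u_center's own z axis and vertical below 0.15 rad and contact force between the fingers and barrel_u below 0.1 N and contact force between barrel_u and case between 0.5 and 2.4 N) and (contact force between the fingers and barrel_v above 0.8 N and height (world z) of barrel_v_center between 0.1 and 0.23 m and horizontal distance between barrel_v_center and paper_sheet below 0.06 m and angle between barrel_v_center's own z axis and vertical below 0.25 rad and linear speed of barrel_v below 0.03 m/s)) or (((horizontal distance between barrel_v_center and well_left below 0.008 m or horizontal distance between barrel_v_center and well_right below 0.008 m) and height (world z) of barrel_v_center below 0.042 m and angle between barrel_v_center's own z axis and vertical below 0.15 rad and contact force between the fingers and barrel_v below 0.1 N and contact force between barrel_v and case between 0.5 and 2.4 N) and (contact force between the fingers and barrel_u above 0.8 N and height (world z) of barrel_u_center between 0.1 and 0.23 m and horizontal distance between barrel_u_center and paper_sheet below 0.06 m and angle between barrel_u_center's own z axis and vertical below 0.25 rad and linear speed of barrel_u below 0.03 m/s)))); the arm keeps its last pose, push and grip.
It fails at once if a barrel tipped over by more than 0.8 rad (angle between any of barrel_u_center, barrel_v_center's own z axis and vertical above 0.8 rad).
It fails at once if a bystander moved by more than 30 mm (distance of any of lens_cap, tweezers, petri_dish, dropper_bottle, slide_box, eyepiece, brush from where it was at the start of the episode above 0.03 m).
It also fails if it takes over 72 s, if anything falls off the work surface, if the arm or the gripper's body presses on something with over 40 N, if the wrist force passes 120 N, or if a joint passes its speed limit or range.

### The arm

A 6-joint arm with a two-finger parallel gripper is mounted at the origin on the work surface. World frame = base frame: x ahead of the robot, y to its left, z up, the work surface at z = 0. Lengths are in m, angles in rad, forces in N, time in s.
With the tool pointing down it reaches from about 0.35 to 0.85 m from the base axis. Payload 8.1 kg.
Tool frame: the origin (TCP) lies at the very end of the fingers, on their centre line; the grasp point (between the pads) lies 19 mm behind it (robot.pinch_z is the distance from the TCP to the grasp point, in m); x points along the fingers, z is the direction in which the jaws open and shut, and the axes are right-handed (so a half turn about x gives the same grasp; the last joint's range is limited). The gripper opens to 93 mm and grips with 3 to 60 N. Pads are 15 mm wide; open, the fingers measure 128 mm over their backs; the gripper's body (75 mm by 188 mm) begins 65 mm behind the grasp point.
Start: joints at [1.095, 0.13, 1.488, -0, 1.523, -0.085], TCP at [0.229, 0.555, 0.219] pointing down, gripper open.
Joint ranges: [-2.96, 2.96], [-0.89, 2.26], [0.02, 2.5], [-1.34, 4.48], [0, 2.73], [-2.66, 2.66]. Speed limits (rad/s): [2.39, 2.39, 2.79, 3.14, 3.14, 3.14].

### API

Orientations are given as a rotation vector (axis times angle).
In Python, from plant import robot, optics, ticket gives the robot as it stands.
- The arm moves only by the tool jog_arm, never from a script. Its argument "targets" is a list of rows, each a list of 7 numbers: the shift along the tool's x, y, z in cm, then the turn, a rotation vector about the tool's x, y, z in degrees, then the closure, from 0 (fully open) to 1 (shut). In form: [[dx, dy, dz, ax, ay, az, grip], ...]. A call has 1 to 5 rows; each row is the pose to reach, as a shift and turn from the pose measured when the call began, along the tool's axes at that moment; what a row does not reach only later rows make up. A row lasts 1/8 s, in which the tool goes at most 62.5 mm and 10.7 degrees, less where a joint would pass 70% of its speed; a pose out of reach is approached as far as the arm can. A call with a gripper value outside its range is refused whole. The fingers move at their own pace and stop on an object; "squeeze" is the grip in N (left out, the last holds). Time passes only in rows, so rows that repeat a pose let the fingers close. It gives the time, the measured TCP pose, the force and the opening at its end, in the units of the state.
- robot.read_state(): the state, without advancing time (a new reading comes with each control period).
- optics.read_camera(name): name is "scene" or "top" or "wrist"; returns a dict with "frame" (480x640x3 uint8, red, green, blue), "vertical_fov" (degrees; the focal length in pixels is half the picture's height over the tangent of half this angle, whatever the lens; pixels are square), "cx", "cy" (the principal point, pixels), "k1" (the pictures are not rectified: a ray, as slopes to the right and down, at radius r is drawn at 1 + k1 r^2 times it, then the intrinsics apply), "R" (3x3) and "t" (3): a world point X has camera coordinates R X + t. Camera axes: x right, y down, z forward; pixel columns grow to the right and rows downward; lengths in m; the calibration is good to about 2 mm. A picture is of the moment at which its call begins. There is no depth.
- ticket.close_job(): hands the job in, once; it reports no verdict.
The state is a dict: "t": time; "q": joint angles; "dq": joint speeds; "joint_torque": joint torques, N m; "tool_pos": TCP position; "orientation": TCP orientation; "force": force on the tool from outside, world axes, zero at the start; "wrist_torque": the same for the moment, N m; "opening": finger opening in m.
Only numpy, scipy, OpenCV 4.12 (cv2) and the standard library are available. Lean on these libraries where they do the work, as an engineer would, in place of code of your own. Each camera call takes 0.05 s, during which the arm holds its last target.

## Working session

There is one attempt and no reset: what is moved stays moved. The work goes in short steps, Python scripts to look and compute and a tool call to move; the robot and the scene stay as the last step left them, time stands still between calls to the robot, and variables do not carry over. Pictures are saved under pics/ and viewed, and the job is handed in when it is done.

Besides the shell and the picture viewer there is one more tool, called as name(argument=value, ...), one argument or row to a line, values as JSON. jog_arm: Moves the arm, as the interface text tells. Its arguments: {"type":"object","properties":{"targets":{"type":"array"},"squeeze":{"type":"number"}},"required":["targets"]}

```bash
ls; mkdir -p pics
cat > h.py <<'E'
import numpy as np, cv2
from plant import robot, optics, ticket
from scipy.spatial.transform import Rotation as Ro
def K(c):
    f=c["frame"].shape[0]/2/np.tan(np.radians(c["vertical_fov"])/2)
    return f
def ray(c,u,v):
    f=K(c); M=np.array([[f,0,c["cx"]],[0,f,c["cy"]],[0,0,1.]])
    p=cv2.undistortPoints(np.array([[[u,v]]],float),M,np.array([c["k1"],0,0,0,0.]))[0,0]
    R=np.array(c["R"]);t=np.array(c["t"])
    d=R.T@np.array([p[0],p[1],1]); o=-R.T@t
    return o,d/np.linalg.norm(d)
def onplane(c,u,v,z):
    o,d=ray(c,u,v); return o+d*(z-o[2])/d[2]
def proj(c,X):
    f=K(c); p=np.array(c["R"])@np.array(X)+np.array(c["t"]); s=p[:2]/p[2]; s=s*(1+c["k1"]*(s@s)); return s*f+[c["cx"],c["cy"]]
def snap(n,name):
    c=optics.read_camera(n); cv2.imwrite("pics/"+name+".png",c["frame"][:,:,::-1]); return c
E
python3 - <<'E'
from h import *
import pickle
s=robot.read_state(); print(s, robot.pinch_z)
for n in ("scene","top","wrist"):
    c=snap(n,n+"0"); pickle.dump(c,open(n+"0.pkl","wb")); print(n,c["vertical_fov"],c["cx"],c["cy"],c["k1"],-np.array(c["R"]).T@c["t"])
E
```

```text
pics
{'t': 0.0, 'q': array([ 1.09457376e+00,  1.31190918e-01,  1.48928453e+00, -4.56860951e-06,
        1.52301626e+00, -8.53941281e-02]), 'dq': array([-0.00163985, -0.00064386,  0.0008824 , -0.00088153, -0.0029353 ,
        0.00192994]), 'joint_torque': array([-8.49316857e-04, -5.59839821e+01, -4.91753769e+01,  7.68135488e-02,
        3.55175254e-02, -2.23216875e-04]), 'tool_pos': array([0.22828158, 0.55424433, 0.21756682]), 'orientation': array([-0.91765304,  1.3708208 ,  0.91613338]), 'force': array([-0.28401073,  0.09378339, -0.30240529]), 'wrist_torque': array([ 0.07787718, -0.041783  , -0.00819073]), 'opening': 0.0933615463549775} 0.0188
scene 44.30815496887103 320.8003477556051 236.156811275675 0.0021949904732536485 [1.42670122 0.01051097 1.1324018 ]
top 47.54173831739631 323.89452608878037 244.89373920333085 0.04766133840711621 [ 0.31570758 -0.03110304  1.4867145 ]
wrist 62.61305289635679 319.13553481574274 237.60582319995052 -0.08406388999465125 [0.1632329  0.58074799 0.38380774]
```

```bash
ls -la pics
```

```text
total 1264
drwxr-xr-x 2 agent agent   4096 Dec  7 15:31 .
drwxr-xr-x 3 agent agent   4096 Dec  7 15:31 ..
-rw-r--r-- 1 agent agent 386892 Dec  7 15:31 scene0.png
-rw-r--r-- 1 agent agent 464828 Dec  7 15:31 top0.png
-rw-r--r-- 1 agent agent 426104 Dec  7 15:31 wrist0.png
```

View pics/scene0.png

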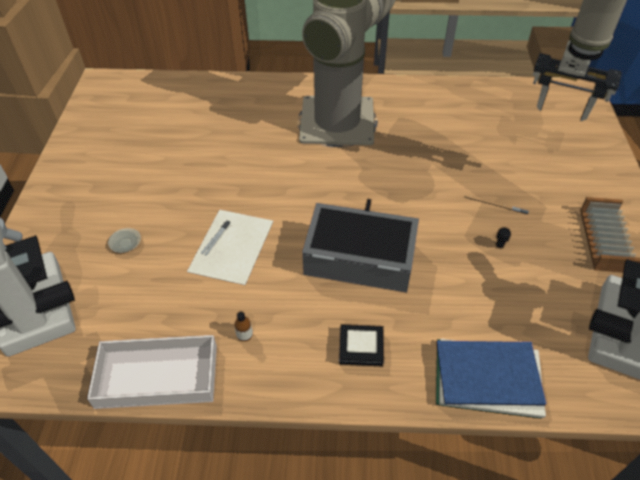

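View pics/top0.png

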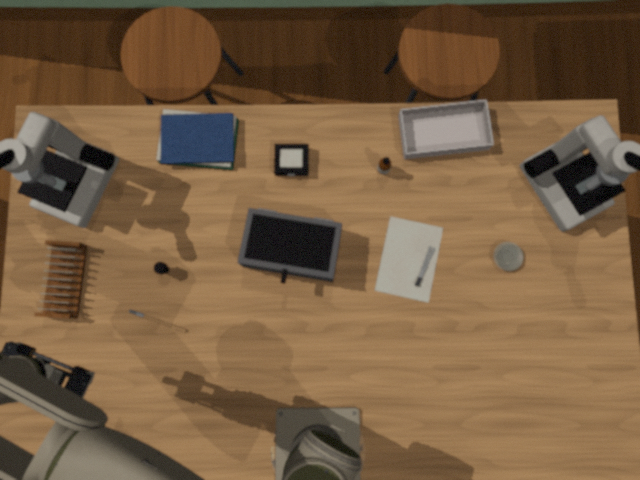

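View pics/wrist0.png

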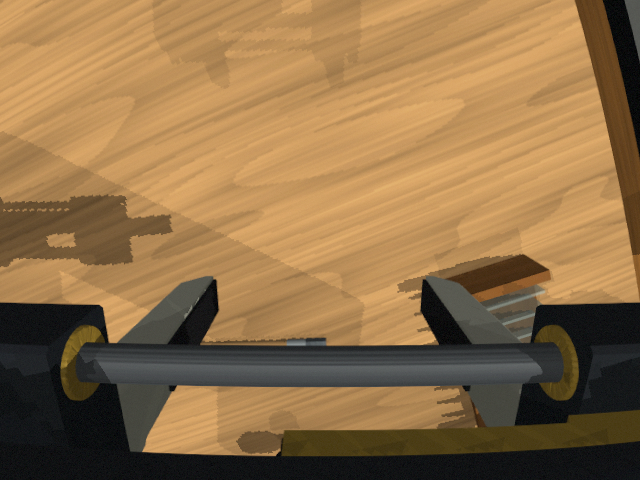

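The scene view shows the case with its lid shut, grey rim and black panel, near (360,245), with the tab near (368,205). The top view shows the case near (290,243), the tab at (284,276) and the sheet at (409,259). Next I zoom in to measure.

Run:
```python
from h import *
import pickle
a=pickle.load(open("top0.pkl","rb"))["frame"][195:315,225:455,::-1]
b=pickle.load(open("scene0.pkl","rb"))["frame"][190:300,180:430,::-1]
cv2.imwrite("pics/ta.png",cv2.resize(a,None,fx=3.4,fy=3.4,interpolation=2)); cv2.imwrite("pics/sb.png",cv2.resize(b,None,fx=3.2,fy=3.2,interpolation=2))
```

```text
(no output)
```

View pics/ta.png

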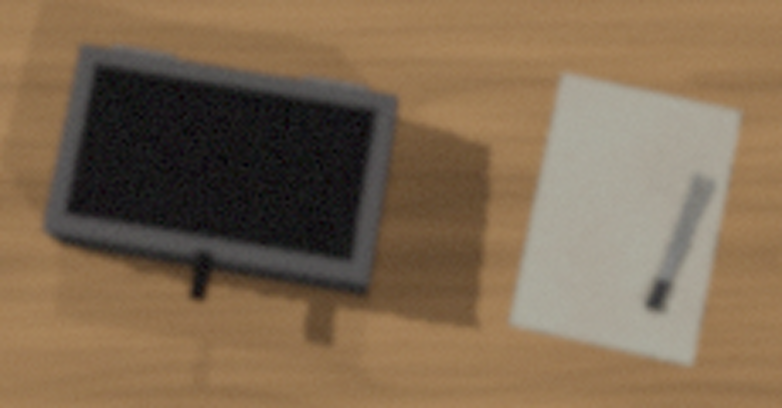

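View pics/sb.png

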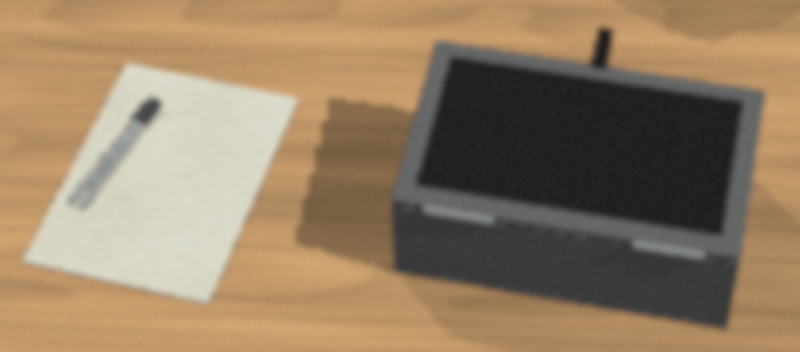

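```bash
cat >> h.py <<'E'
def tri(l):
    A=np.zeros((3,3));b=np.zeros(3)
    for c,u,v in l:
        o,d=ray(c,u,v);P=np.eye(3)-np.outer(d,d);A+=P;b+=P@o
    X=np.linalg.solve(A,b); return X,[float(np.linalg.norm((np.eye(3)-np.outer(ray(c,u,v)[1],ray(c,u,v)[1]))@(X-ray(c,u,v)[0]))) for c,u,v in l]
E
python3 - <<'E'
from h import *
import pickle
t=pickle.load(open("top0.pkl","rb"));s=pickle.load(open("scene0.pkl","rb"))
np.set_printoptions(precision=4,suppress=True)
T=lambda u,v:(t,u/3.4+225-.35,v/3.4+195-.35)
S=lambda u,v:(s,u/3.2+180-.35,v/3.2+190-.35)
for n,a,b in (("H+y",(82,47),(740,252)),("H-y",(397,97),(396,198)),("F+y",(50,229),(764,92)),("F-y",(366,280),(437,42)),("tabtip",(197,298),(605,28))):
    X,e=tri([T(*a),S(*b)]); print(n,X,np.array(e), onplane(*T(*a),.088),onplane(*S(*b),.088))
# paper
P=[]
for p in ((563,74),(741,112),(692,364),(511,324)): P.append(onplane(*T(*p),.002))
print(np.array(P),np.mean(P,0))
P=[]
for p in ((128,64),(298,98),(210,302),(23,261)): P.append(onplane(*S(*p),.002))
print(np.array(P),np.mean(P,0))
E
```

```text
H+y [0.6259 0.1747 0.085 ] [0.0008 0.0008] [0.6252 0.1734 0.088 ] [0.6281 0.175  0.088 ]
H-y [ 0.5845 -0.0678  0.0826] [0.0013 0.0013] [ 0.5836 -0.069   0.088 ] [ 0.5888 -0.0662  0.088 ]
F+y [0.4835 0.1978 0.0939] [0.0027 0.0027] [0.4841 0.196  0.088 ] [0.4777 0.2017 0.088 ]
F-y [ 0.4423 -0.0435  0.0954] [0.0001 0.0001] [ 0.443  -0.0437  0.088 ] [ 0.4353 -0.0439  0.088 ]
tabtip [0.4294 0.0832 0.102 ] [0.0001 0.0001] [0.4305 0.0842 0.088 ] [0.4158 0.0843 0.088 ]
[[ 0.6177 -0.2069  0.002 ]
 [ 0.5848 -0.35    0.002 ]
 [ 0.3816 -0.3028  0.002 ]
 [ 0.4145 -0.1599  0.002 ]] [ 0.4997 -0.2549  0.002 ]
[[ 0.3875 -0.2997  0.002 ]
 [ 0.4197 -0.1573  0.002 ]
 [ 0.6229 -0.2035  0.002 ]
 [ 0.5905 -0.3481  0.002 ]] [ 0.5051 -0.2522  0.002 ]
```

```bash
cat >> h.py <<'E'
np.set_printoptions(precision=3,suppress=True)
yaw=-0.167
ex=np.array([np.cos(yaw),np.sin(yaw),0]);ey=np.array([-np.sin(yaw),np.cos(yaw),0]);ez=np.array([0,0,1.])
H=np.array([.6055,.0530,.08])
def down(a=None,sgn=1,tilt=0):
    "jaw axis sgn*ey ; tilt about ey (deg), +: fingertip goes towards +ex"
    z=sgn*ey if a is None else np.array([np.cos(a),np.sin(a),0]); x=-ez
    R=np.column_stack([x,np.cross(z,x),z])
    return Ro.from_rotvec(-np.radians(tilt)*ey).as_matrix()@R
def rel(pos,Rt):
    s=robot.read_state(); R=Ro.from_rotvec(s["orientation"]).as_matrix()
    return R.T@(np.array(pos)-s["tool_pos"])*100, np.degrees(Ro.from_matrix(R.T@Rt).as_rotvec())
def st():
    s=robot.read_state(); R=Ro.from_rotvec(s["orientation"]).as_matrix()
    print("t",round(s["t"],2),"pos",s["tool_pos"],"x",R[:,0],"z",R[:,2],"F",s["force"],"op",s["opening"],"q",s["q"])
E
python3 - <<'E'
from h import *
st()
th=.07; P=H-ex*.172*np.cos(th)+ez*(.172*np.sin(th)+.004); print(P)
for sg in (1,-1): print(sg,rel(P+ez*(.07-.019),down(sgn=sg)))
E
```

```text
t 0.15 pos [0.228 0.554 0.218] x [-0.001 -0.001 -1.   ] z [ 0.381  0.925 -0.001] F [ 0.385  0.51  -0.151] op 0.09259669302623687 q [ 1.095  0.131  1.489  0.     1.523 -0.085]
[0.436 0.082 0.096]
1 (array([  7.126, -37.244, -35.79 ]), array([-12.824,  -0.076,  -0.017]))
-1 (array([  7.126, -37.244, -35.79 ]), array([167.176,  -0.024,   0.111]))
```

jog_arm(
  targets=[
    [0,-37.2,-35.8,-12.8,0,0,0],
    [0,-37.2,-35.8,-12.8,0,0,0],
    [0,-37.2,-35.8,-12.8,0,0,0],
    [0,-37.2,-35.8,-12.8,0,0,0],
    [0,-37.2,-35.8,-12.8,0,0,0],
  ],
  squeeze=12,
)

```text
t: 0.78
tool_pos: [0.3543, 0.2667, 0.2183]
orientation: [-1.086, 1.285, 1.085]
force: [0.4, -0.8, -0.2]
opening: 0.0931
```

Run:
```python
from h import *
st()
th=.07; P=H-ex*.172*np.cos(th)+ez*(.172*np.sin(th)+.004)
print(rel(P+ez*(.07-.019),down(sgn=1)))
```

```text
t 0.78 pos [0.354 0.267 0.218] x [-0.    -0.001 -1.   ] z [ 0.166  0.986 -0.001] F [ 0.439 -0.768 -0.174] op 0.09314360542139405 q [ 0.53  -0.305  1.899 -0.001  1.549 -0.873]
(array([  7.144, -11.167, -16.887]), array([ 0.002, -0.077, -0.011]))
```

jog_arm(
  targets=[
    [3.5,-11.2,-16.9,0,0,0,0.4],
    [7.1,-11.2,-16.9,0,0,0,0.4],
    [7.1,-11.2,-16.9,0,0,0,0.4],
    [7.1,-11.2,-16.9,0,0,0,0.4],
    [7.1,-11.2,-16.9,0,0,0,0.4],
  ],
)

```text
t: 1.4
tool_pos: [0.436, 0.0796, 0.1461]
orientation: [-1.083, 1.289, 1.084]
force: [0.6, 0.8, 0.2]
opening: 0.0557
```

Run:
```python
from h import *
st(); snap("wrist","w1"); snap("scene","s1")
th=.07; P=H-ex*.172*np.cos(th)+ez*(.172*np.sin(th)+.004)
print(rel(P+ez*(-.019),down(sgn=1)))
```

```text
t 1.4 pos [0.436 0.08  0.146] x [-0.003 -0.002 -1.   ] z [ 0.17   0.986 -0.002] F [0.628 0.825 0.154] op 0.055691518078253434 q [ 0.066 -0.258  1.994 -0.001  1.409 -1.334]
(array([ 7.051,  0.   , -0.006]), array([-0.042, -0.057, -0.043]))
```

View pics/w1.png

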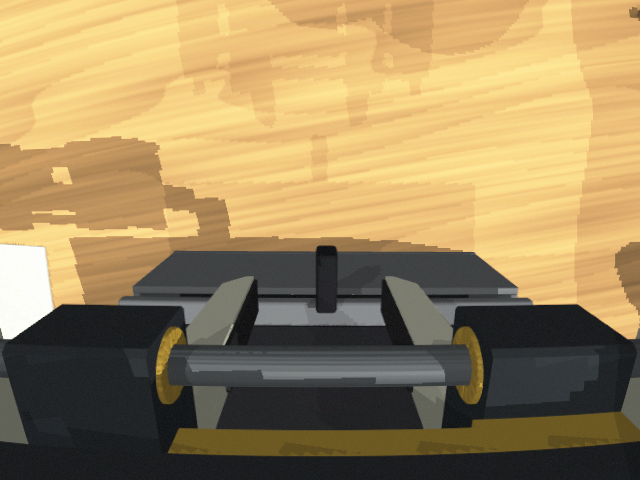

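The wrist view shows the tab at (326,280), centred between the fingertips at (257,..) and (383,..). I lower the gripper and grip the tab.

jog_arm(
  targets=[
    [4,0,0,0,0,0,0.4],
    [7,0,0,0,0,0,0.4],
    [7,0,0,0,0,0,1],
    [7,0,0,0,0,0,1],
    [7,0,0,0,0,0,1],
  ],
)

```text
t: 2.12
tool_pos: [0.4377, 0.082, 0.0794]
orientation: [-1.086, 1.282, 1.083]
force: [0.8, -0.8, 0.6]
opening: 0.0304
```

jog_arm(
  targets=[
    [0,0,0,0,0,0,1],
    [0,0,0,0,0,0,1],
  ],
)

```text
t: 2.38
tool_pos: [0.4387, 0.0831, 0.0805]
orientation: [-1.086, 1.279, 1.083]
force: [-0.2, 3.0, 0.4]
opening: 0.0122
```

Run:
```python
from h import *
st(); snap("wrist","w2")
s=robot.read_state(); P=s["tool_pos"]+.0188*-Ro.from_rotvec(s["orientation"]).as_matrix()[:,0]
d=P-H; r=np.hypot(d@ex,d[2]); th0=np.arctan2(d[2],-d@ex); print(r,th0)
for th in np.arange(th0,1.85,.15):
    Q=H-ex*r*np.cos(th)+ez*r*np.sin(th); D=Q-P
    print(round(th,2),"x",round(-D[2]*100,1),"y",round(-D@ex*100,1))
```

```text
t 2.38 pos [0.439 0.083 0.08 ] x [ 0.005  0.002 -1.   ] z [0.167 0.986 0.002] F [-0.159  2.985  0.39 ] op 0.012175185507519233 q [ 0.071 -0.187  2.058  0.001  1.265 -1.333]
0.17064090593659392 0.11271414045269945
0.11 x -0.0 y -0.0
0.26 x -2.5 y -0.5
0.41 x -4.9 y -1.3
0.56 x -7.2 y -2.5
0.71 x -9.2 y -4.0
0.86 x -11.0 y -5.9
1.01 x -12.6 y -7.9
1.16 x -13.7 y -10.2
1.31 x -14.6 y -12.6
1.46 x -15.0 y -15.1
1.61 x -15.1 y -17.7
1.76 x -14.8 y -20.2
```

View pics/w2.png

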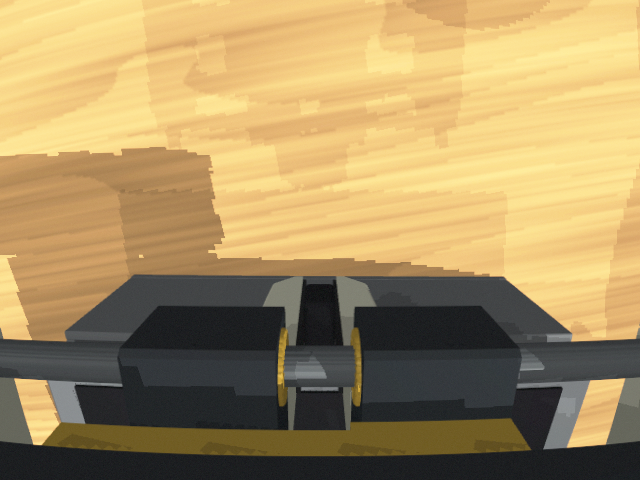

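jog_arm(
  targets=[
    [-1.3,-0.2,0,0,0,0,1],
    [-2.5,-0.5,0,0,0,0,1],
    [-3.7,-0.9,0,0,0,0,1],
    [-4.9,-1.3,0,0,0,0,1],
    [-4.9,-1.3,0,0,0,0,1],
  ],
)

```text
t: 3.05
tool_pos: [0.4522, 0.0807, 0.1309]
orientation: [-1.086, 1.278, 1.082]
force: [-2.1, 2.5, 1.9]
opening: 0.012
```

```bash
cat > arc.py <<'E'
from h import *
st(); 
s=robot.read_state(); P=s["tool_pos"]+.0188*-Ro.from_rotvec(s["orientation"]).as_matrix()[:,0]
R=Ro.from_rotvec(s["orientation"]).as_matrix()
d=P-H; r=np.hypot(d@ex,d[2]); th0=np.arctan2(d[2],-d@ex); print(r,th0); r=.171
for th in np.arange(th0,1.9,.15):
    Q=H-ex*r*np.cos(th)+ez*r*np.sin(th); D=R.T@(Q-P)*100
    print(round(th,2),D)
E
python3 arc.py; python3 -c "
from h import *
snap('scene','s2')"
```

```text
t 3.05 pos [0.452 0.081 0.131] x [ 0.006  0.001 -1.   ] z [0.167 0.986 0.002] F [-2.088  2.537  1.935] op 0.011973021730964772 q [ 0.064 -0.207  1.979  0.001  1.363 -1.339]
0.17080699956759665 0.4205026849784915
0.42 [-0.008  0.017 -0.179]
0.57 [-2.256 -1.214 -0.173]
0.72 [-4.294 -2.768 -0.167]
0.87 [-6.077 -4.608 -0.161]
1.02 [-7.565 -6.695 -0.156]
1.17 [-8.724 -8.98  -0.152]
1.32 [ -9.529 -11.413  -0.149]
1.47 [ -9.961 -13.939  -0.146]
1.62 [-10.011 -16.501  -0.145]
1.77 [ -9.678 -19.042  -0.144]
```

View pics/s2.png

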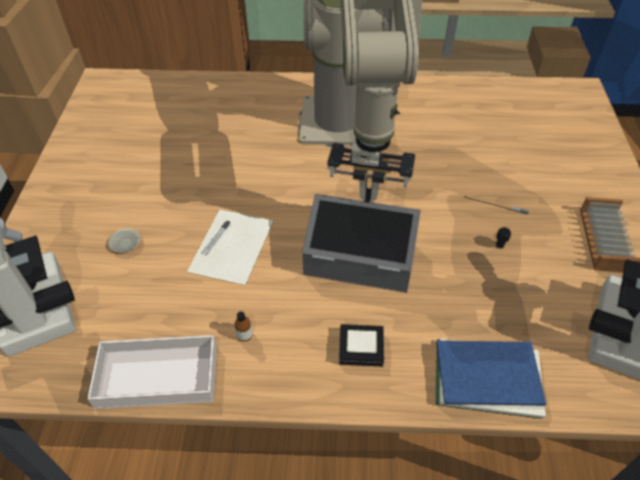

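The lid has followed the gripper, with its front edge near (365,203) raised. I continue along the arc.

jog_arm(
  targets=[
    [-2.3,-1.2,0,0,0,0,1],
    [-4.3,-2.8,0,0,0,0,1],
    [-6.1,-4.6,0,0,0,0,1],
    [-7.6,-6.7,0,0,0,0,1],
    [-8.7,-9.0,0,0,0,0,1],
  ],
)

```text
t: 3.72
tool_pos: [0.5401, 0.0653, 0.2182]
orientation: [-1.086, 1.28, 1.082]
force: [-4.5, 1.6, 2.9]
opening: 0.0118
```

```bash
python3 arc.py; python3 -c "
from h import *
snap('scene','s3')"
```

```text
t 3.73 pos [0.54  0.065 0.218] x [ 0.004  0.001 -1.   ] z [0.167 0.986 0.002] F [-4.497  1.628  2.859] op 0.011833512002193357 q [ 0.025 -0.025  1.65   0.001  1.512 -1.378]
0.17058591125548392 1.1694968565960369
1.17 [-0.038  0.016 -0.12 ]
1.32 [-0.85  -2.415 -0.117]
1.47 [-1.289 -4.94  -0.115]
1.62 [-1.345 -7.502 -0.114]
1.77 [ -1.019 -10.043  -0.113]
```

View pics/s3.png

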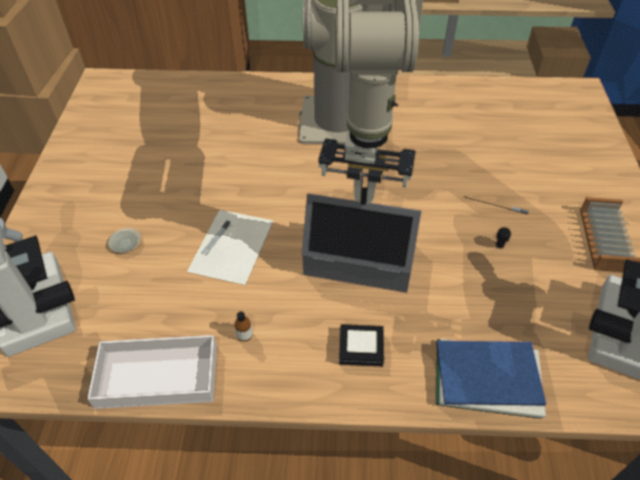

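jog_arm(
  targets=[
    [-0.8,-2.4,0,0,0,0,1],
    [-1.3,-4.9,0,0,0,0,1],
    [-1.3,-7.5,0,0,0,0,1],
    [-1.0,-10.0,0,0,0,0,1],
    [-0.7,-11.2,0,0,0,0,1],
  ],
)

```text
t: 4.4
tool_pos: [0.6536, 0.0453, 0.2267]
orientation: [-1.087, 1.278, 1.079]
force: [-2.7, -2.1, 1.4]
opening: 0.0116
```

```bash
python3 arc.py; python3 -c "
from h import *
snap('top','t4');snap('wrist','w4')"
```

```text
t 4.4 pos [0.654 0.045 0.227] x [ 0.007  0.    -1.   ] z [0.168 0.986 0.001] F [-2.663 -2.109  1.414] op 0.01156732813674355 q [-0.009  0.269  1.317  0.     1.548 -1.411]
0.17247727600278911 1.8564536499300797
1.86 [ 0.141  0.043 -0.042]
```

View pics/t4.png

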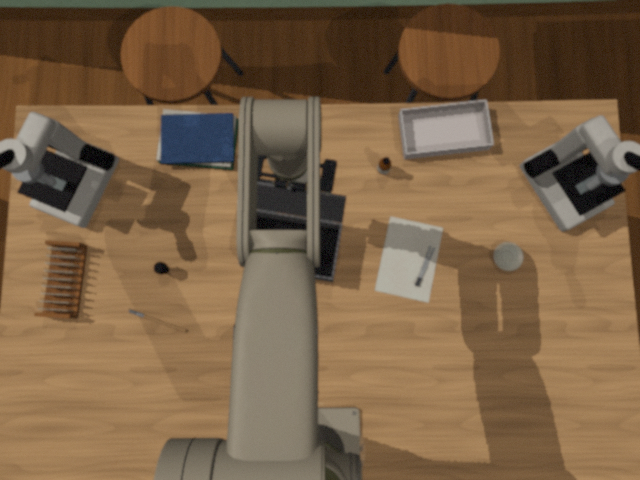

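The lid is up, its edge near (300,195) in the top view. I push a little further to confirm the stop.

jog_arm(
  targets=[
    [0.2,-0.5,0,0,0,0,1],
    [0.3,-0.8,0,0,0,0,1],
    [0.3,-0.8,0,0,0,0,1],
  ],
)

```text
t: 4.88
tool_pos: [0.6595, 0.0443, 0.2247]
orientation: [-1.086, 1.28, 1.081]
force: [-12.7, 0.0, 9.2]
opening: 0.0118
```

```bash
python3 arc.py
```

```text
t 4.88 pos [0.66  0.044 0.225] x [ 0.005  0.    -1.   ] z [0.167 0.986 0.001] F [-12.703   0.004   9.199] op 0.011849519820382536 q [-0.011  0.288  1.298  0.     1.551 -1.413]
0.1724063881080685 1.8931849249801358
1.89 [ 0.133  0.045 -0.041]
```

The force has climbed to 13 N, so the lid is on its stop. I release and rise.

jog_arm(
  targets=[
    [0,0.2,0,0,0,0,0.7],
    [0,0.2,0,0,0,0,0.6],
    [-3,0.2,0,0,0,0,0.5],
    [-7,0.2,0,0,0,0,0.4],
    [-7,0.2,0,0,0,0,0.4],
  ],
)

```text
t: 5.5
tool_pos: [0.659, 0.0448, 0.2995]
orientation: [-1.09, 1.274, 1.076]
force: [0.9, 0.4, 0.4]
opening: 0.0542
```

Run:
```python
from h import *
st(); print(rel([.40,.09,.30],down(sgn=1)))
```

```text
t 5.5 pos [0.659 0.045 0.3  ] x [ 0.013  0.    -1.   ] z [0.167 0.986 0.002] F [0.855 0.424 0.392] op 0.05418814584655626 q [-0.01   0.266  1.189  0.     1.674 -1.413]
(array([-0.378, 26.288,  0.124]), array([-0.059,  0.13 ,  0.718]))
```

Run:
```python
from h import *
print(rel([.42,.35,.30],down(sgn=1)))
```

```text
(array([-0.348, 28.664, 26.092]), array([-0.059,  0.13 ,  0.718]))
```

jog_arm(
  targets=[
    [0,28.7,26.1,0,0,0,0.2],
    [0,28.7,26.1,0,0,0,0.2],
    [0,28.7,26.1,0,0,0,0.2],
    [0,28.7,26.1,0,0,0,0.2],
    [0,28.7,26.1,0,0,0,0.2],
  ],
)

```text
t: 6.12
tool_pos: [0.4636, 0.2926, 0.295]
orientation: [-1.089, 1.275, 1.076]
force: [1.1, 0.1, 0.1]
opening: 0.0747
```

Run:
```python
from h import *
import pickle
st(); c=snap("top","t5"); pickle.dump(c,open("t5.pkl","wb"))
a=c["frame"][165:315,225:355,::-1]; cv2.imwrite("pics/t5z.png",cv2.resize(a,None,fx=4,fy=4,interpolation=2))
```

```text
t 6.12 pos [0.464 0.293 0.295] x [ 0.012 -0.    -1.   ] z [0.167 0.986 0.002] F [1.096 0.135 0.102] op 0.07471034859900096 q [ 0.473 -0.04   1.526 -0.005  1.645 -0.93 ]
```

View pics/t5z.png

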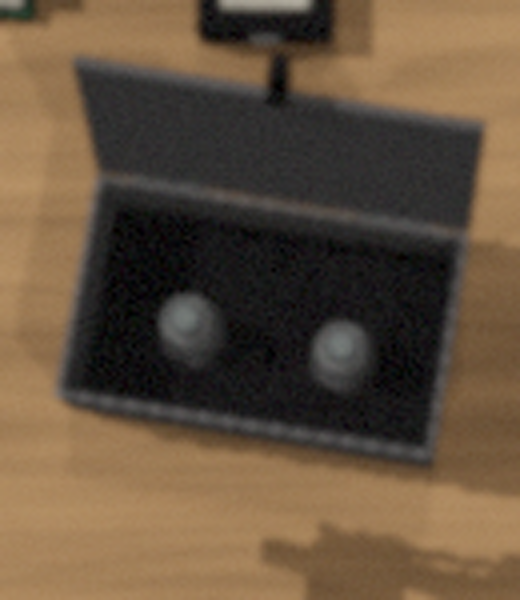

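The top view shows both barrels standing in the open case, noses at (188,318) and (343,345) in the crop. The lid leans back.

Run:
```python
from h import *
import pickle
c=pickle.load(open("t5.pkl","rb"))
Z=lambda u,v,z:onplane(c,u/4+225-.375,v/4+165-.375,z)
for p in ((102,180),(468,235),(432,458),(62,398)): print(Z(*p,.08))
L=Z(188,318,.067);R=Z(343,345,.067); print(L,R,np.linalg.norm(L-R))
for p in ((193,328),(345,356)): print("bodymid",Z(*p,.057))
C=H-ex*.075
for Q in (L,R): print((Q-C)@ex,(Q-C)@ey)
a=c["frame"][165:315,225:355].astype(float).mean(2)
g=cv2.resize(a,None,fx=4,fy=4,interpolation=2)
m=(g>75).astype(np.uint8); m[:250]=0;m[:,:130]=0;m[400:]=0;m[:,400:]=0
n,l,s,ce=cv2.connectedComponentsWithStats(m); print(s,ce)
```

```text
[0.624 0.171 0.08 ]
[ 0.585 -0.07   0.08 ]
[ 0.438 -0.045  0.08 ]
[0.479 0.195 0.08 ]
[0.533 0.115 0.067] [0.514 0.013 0.067] 0.10381274933615972
bodymid [0.528 0.113 0.057]
bodymid [0.508 0.012 0.057]
-0.0065976960460716666 0.049263351951239674
-0.008311810309491883 -0.05453524503843196
[[     0      0    520    600 308570]
 [   162    297     47     50   1614]
 [   315    324     47     49   1816]] [[259.436 299.112]
 [183.34  319.649]
 [338.115 347.576]]
```

Run:
```python
from h import *
st(); print(rel([.535,.116,.14],down(sgn=1)))
```

```text
t 6.17 pos [0.459 0.298 0.295] x [ 0.009  0.004 -1.   ] z [0.163 0.987 0.005] F [-1.33   4.472  1.114] op 0.07429809704046902 q [ 0.484 -0.041  1.527 -0.001  1.646 -0.924]
(array([ 15.54 , -10.317, -16.837]), array([0.213, 0.289, 0.502]))
```

jog_arm(
  targets=[
    [6,-10.3,-16.8,0,0,0,0.35],
    [10,-10.3,-16.8,0,0,0,0.35],
    [15.5,-10.3,-16.8,0,0,0,0.35],
    [15.5,-10.3,-16.8,0,0,0,0.35],
    [15.5,-10.3,-16.8,0,0,0,0.35],
  ],
)

```text
t: 6.8
tool_pos: [0.5315, 0.1136, 0.1342]
orientation: [-1.084, 1.282, 1.087]
force: [0.4, 0.6, 0.5]
opening: 0.0603
```

Run:
```python
from h import *
import pickle
st(); c=snap("wrist","w6"); pickle.dump(c,open("w6.pkl","wb"))
for P in ([.535,.116,.067],[.535,.116,.013],[.516,.014,.067]): print(proj(c,P))
print(rel([.535,.116,.023],down(sgn=1)))
```

```text
t 6.8 pos [0.532 0.114 0.134] x [ 0.     0.002 -1.   ] z [0.165 0.986 0.002] F [0.364 0.619 0.542] op 0.060331474804869195 q [ 0.115  0.034  1.747  0.002  1.361 -1.29 ]
[325.395 255.142]
[324.194 233.563]
[159.79  252.274]
(array([11.391, -0.158,  0.106]), array([0.08 , 0.2  , 0.176]))
```

View pics/w6.png

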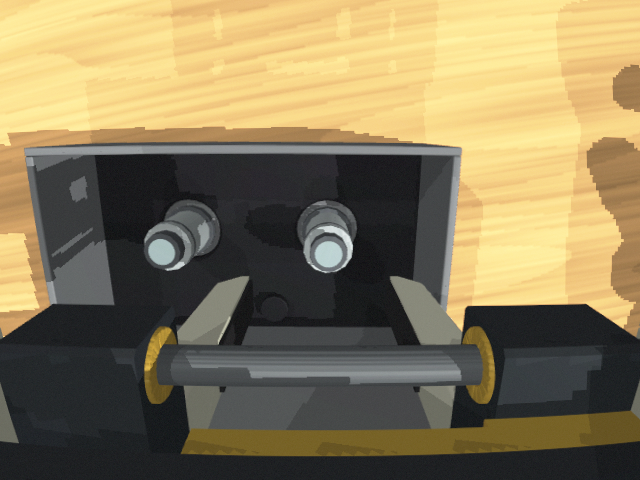

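The wrist view shows the nose tops at (328,251) and (160,252), close to prediction, with the lens cap at (273,307). I refine from there.

Run:
```python
from h import *
import pickle
c=pickle.load(open("w6.pkl","rb"))
m=(c["frame"].min(2)>150).astype(np.uint8); m[:225]=0;m[285:]=0;m[:,:130]=0;m[:,370:]=0
n,l,s,ce=cv2.connectedComponentsWithStats(m)
for a,b in zip(s[1:],ce[1:]):
    if a[4]>100: print(a,b,onplane(c,*b,.067))
print(onplane(c,328,252,.067),onplane(c,160,252,.067))
```

```text
[317 226  36  45 340] [340.712 240.159] [0.527 0.127 0.067]
[149 239  25  26 508] [161.108 251.512] [0.516 0.015 0.067]
[304 238  17  33 110] [308.573 253.473] [0.532 0.106 0.067]
[315 241  28  26 564] [328.156 253.7  ] [0.534 0.118 0.067]
[0.533 0.118 0.067] [0.516 0.014 0.067]
```

jog_arm(
  targets=[
    [3,-0.2,0.4,0,0,0,0.35],
    [7,-0.2,0.4,0,0,0,0.35],
    [10.8,-0.2,0.4,0,0,0,0.35],
    [10.8,-0.2,0.4,0,0,0,0.35],
    [10.8,-0.2,0.4,0,0,0,0.35],
  ],
  squeeze=18,
)

```text
t: 7.48
tool_pos: [0.5374, 0.1196, 0.0313]
orientation: [-1.087, 1.275, 1.084]
force: [-0.6, 0.8, 0.8]
opening: 0.0608
```

Run:
```python
from h import *
st(); snap("wrist","w7")
print(rel([.534,.1175,.025],down(sgn=1)))
```

```text
t 7.47 pos [0.537 0.12  0.031] x [ 0.007  0.003 -1.   ] z [0.164 0.986 0.004] F [-0.581  0.798  0.81 ] op 0.060832560561992134 q [ 0.124  0.164  1.809  0.003  1.161 -1.283]
(array([ 0.674,  0.359, -0.268]), array([0.114, 0.274, 0.403]))
```

View pics/w7.png

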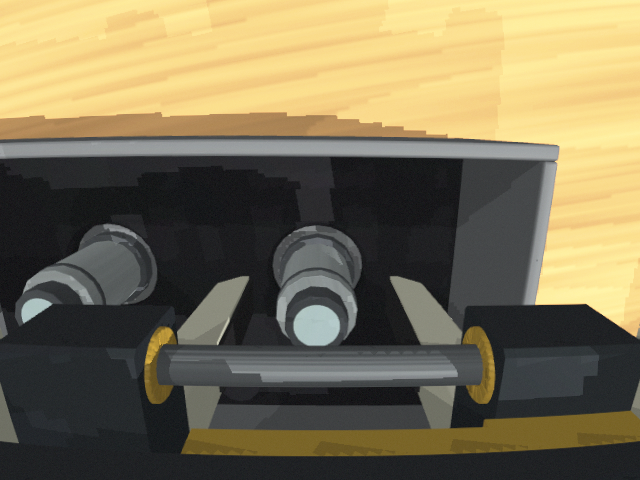

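The barrel, nose at (317,325), sits centred between the fingers. I close on it.

jog_arm(
  targets=[
    [0.6,0.3,-0.1,0,0,0,0.35],
    [0.6,0.3,-0.1,0,0,0,0.6],
    [0.6,0.3,-0.1,0,0,0,0.8],
    [0.6,0.3,-0.1,0,0,0,0.9],
    [0.6,0.3,-0.1,0,0,0,0.9],
  ],
)

```text
t: 8.15
tool_pos: [0.5349, 0.119, 0.0259]
orientation: [-1.087, 1.274, 1.083]
force: [0.2, -1.3, 0.7]
opening: 0.0317
```

jog_arm(
  targets=[
    [0,0,0,0,0,0,0.9],
    [0,0,0,0,0,0,0.9],
  ],
)

```text
t: 8.4
tool_pos: [0.5349, 0.119, 0.0259]
orientation: [-1.087, 1.274, 1.083]
force: [0.1, 0.9, 1.2]
opening: 0.0319
```

```bash
python3 -c "
from h import *
st()"
```

```text
t 8.4 pos [0.535 0.119 0.026] x [ 0.008  0.003 -1.   ] z [0.164 0.986 0.005] F [0.106 0.917 1.233] op 0.03194439918586066 q [ 0.124  0.165  1.82   0.003  1.149 -1.283]
```

jog_arm(
  targets=[
    [-1,0,0,0,0,0,0.9],
    [-2.5,0,0,0,0,0,0.9],
    [-4.5,0,0,0,0,0,0.9],
    [-4.5,0,0,0,0,0,0.9],
    [-4.5,0,0,0,0,0,0.9],
  ],
)

```text
t: 9.02
tool_pos: [0.5346, 0.1188, 0.0709]
orientation: [-1.087, 1.274, 1.083]
force: [-0.7, 0.3, -1.7]
opening: 0.0314
```

jog_arm(
  targets=[
    [0,0,0,0,0,0,0.9],
    [0,0,0,0,0,0,0.9],
  ],
)

```text
t: 9.28
tool_pos: [0.534, 0.1187, 0.0701]
orientation: [-1.087, 1.275, 1.084]
force: [-0.2, -0.4, -1.9]
opening: 0.0316
```

jog_arm(
  targets=[
    [0,0,0,0,0,0,0.9],
    [0,0,0,0,0,0,0.9],
  ],
)

```text
t: 9.52
tool_pos: [0.5337, 0.1187, 0.0697]
orientation: [-1.087, 1.276, 1.084]
force: [0.2, -0.3, -2.1]
opening: 0.032
```

```bash
python3 -c "
from h import *
st()
F=[]
for i in range(8):
    optics.read_camera('wrist'); s=robot.read_state(); F.append(s['force'][2]); 
print(np.array(F),np.mean(F)); print(s['wrist_torque'])
snap('wrist','w8')"
```

```text
t 9.53 pos [0.534 0.119 0.07 ] x [ 0.006  0.003 -1.   ] z [0.164 0.986 0.004] F [ 0.206 -0.308 -2.061] op 0.0320278118678875 q [ 0.123  0.104  1.797  0.003  1.234 -1.283]
[-1.977 -1.774 -1.693 -1.382 -1.285 -1.594 -1.324 -2.192] -1.6528752630249908
[ 0.045 -0.019  0.041]
```

View pics/w8.png

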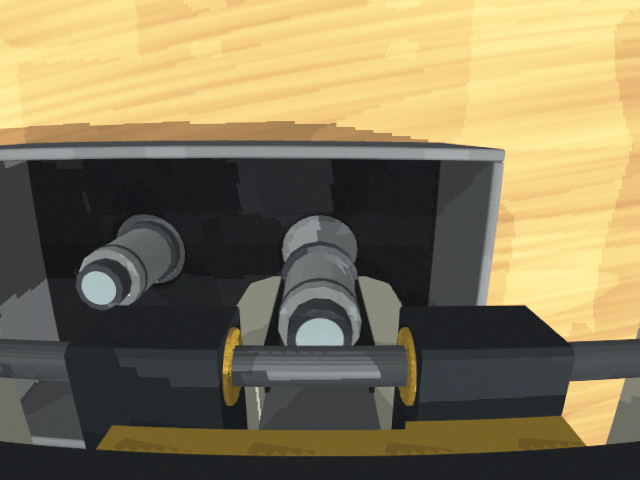

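The barrel is lifted clear, its foot visible near (320,240). The force step is roughly 1.9–2.3 N. I put it back in its well.

jog_arm(
  targets=[
    [1.5,-0.1,0,0,0,0,0.9],
    [3,-0.1,0,0,0,0,0.9],
    [4,-0.1,0,0,0,0,0.9],
    [4.4,-0.1,0,0,0,0,0.9],
    [4.4,-0.1,0,0,0,0,0.9],
  ],
)

```text
t: 10.6
tool_pos: [0.5352, 0.1187, 0.0259]
orientation: [-1.087, 1.276, 1.084]
force: [-0.6, -0.1, -2.0]
opening: 0.0318
```

```bash
python3 -c "
from h import *
st();print(rel([.5349,.119,.0255],down(sgn=1)))"
```

```text
t 10.6 pos [0.535 0.119 0.026] x [ 0.006  0.003 -1.   ] z [0.164 0.986 0.004] F [-0.558 -0.078 -2.045] op 0.0317987137408305 q [ 0.123  0.166  1.818  0.003  1.151 -1.284]
(array([0.04 , 0.031, 0.023]), array([0.11 , 0.245, 0.323]))
```

jog_arm(
  targets=[
    [0.15,0,0,0,0,0,0.9],
    [0.15,0,0,0,0,0,0.9],
    [0.15,0,0,0,0,0,0.55],
    [0.15,0,0,0,0,0,0.4],
    [0.15,0,0,0,0,0,0.35],
  ],
)

```text
t: 11.22
tool_pos: [0.5352, 0.1187, 0.0242]
orientation: [-1.087, 1.276, 1.084]
force: [0.0, 0.5, -0.8]
opening: 0.0567
```

jog_arm(
  targets=[
    [0,0,0,0,0,0,0.35],
    [-4,0,0,0,0,0,0.35],
    [-8,0,0,0,0,0,0.35],
    [-10,0,0,0,0,0,0.35],
    [-10,0,0,0,0,0,0.35],
  ],
)

```text
t: 11.85
tool_pos: [0.5361, 0.1186, 0.1262]
orientation: [-1.088, 1.272, 1.082]
force: [-0.2, -0.1, 0.2]
opening: 0.0605
```

```bash
python3 -c "
from h import *
st();
F=[]
for i in range(6):
    c=optics.read_camera('wrist'); s=robot.read_state(); F.append(s['force'][2]); 
print(np.array(F),np.mean(F)); 
snap('wrist','w9')
print(rel([.5163,.0152,.13],down(sgn=1)))"
```

```text
t 11.85 pos [0.536 0.119 0.126] x [ 0.01   0.004 -1.   ] z [0.164 0.986 0.005] F [-0.175 -0.124  0.242] op 0.06050813152579597 q [ 0.123  0.045  1.75   0.003  1.336 -1.284]
[-0.653 -0.733 -0.339 -0.18   0.242 -0.544] -0.3678591739206453
(array([ -0.751,   0.023, -10.451]), array([0.109, 0.207, 0.201]))
```

View pics/w9.png

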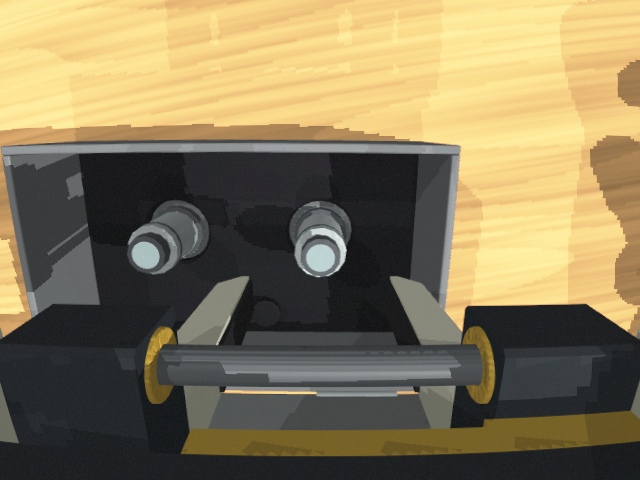

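The barrel stands upright in its well at (320,255). Next is the right one.

jog_arm(
  targets=[
    [0,0,-5.5,0,0,0,0.35],
    [0,0,-10.4,0,0,0,0.35],
    [0,0,-10.4,0,0,0,0.35],
    [0,0,-10.4,0,0,0,0.35],
  ],
)

```text
t: 12.7
tool_pos: [0.5166, 0.016, 0.1222]
orientation: [-1.085, 1.278, 1.085]
force: [0.7, 0.5, -0.1]
opening: 0.0604
```

```bash
python3 -c "
from h import *
st(); c=snap('wrist','w10')
print(rel([.5163,.0152,.026],down(sgn=1)),proj(c,[.516,.0145,.067]))"
```

```text
t 12.7 pos [0.517 0.016 0.122] x [ 0.004  0.004 -1.   ] z [0.165 0.986 0.004] F [ 0.749  0.545 -0.103] op 0.060383478171665866 q [-0.071 -0.031  1.834  0.004  1.335 -1.477]
(array([ 9.626,  0.047, -0.168]), array([0.117, 0.233, 0.182])) [317.82  255.524]
```

View pics/w10.png

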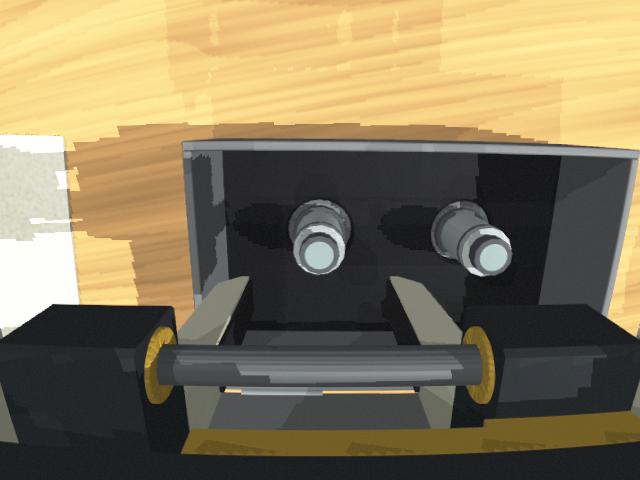

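The right barrel's nose is at (319,254) as predicted, so it is well aligned. I descend and grip.

jog_arm(
  targets=[
    [4,0,-0.1,0,0,0,0.35],
    [7,0,-0.1,0,0,0,0.35],
    [9.6,0.0,-0.1,0,0,0,0.35],
    [9.6,0.0,-0.1,0,0,0,0.35],
    [9.6,0.0,-0.1,0,0,0,0.35],
  ],
  squeeze=22,
)

```text
t: 13.38
tool_pos: [0.5176, 0.0165, 0.0272]
orientation: [-1.087, 1.276, 1.086]
force: [0.7, 0.5, 0.7]
opening: 0.0605
```

```bash
python3 -c "
from h import *
st()
print(rel([.5163,.0152,.026],down(sgn=1)))"
```

```text
t 13.38 pos [0.518 0.017 0.027] x [ 0.005  0.004 -1.   ] z [0.163 0.987 0.004] F [0.686 0.454 0.737] op 0.06046356919357039 q [-0.07   0.089  1.9    0.004  1.148 -1.479]
(array([ 0.121,  0.106, -0.153]), array([0.184, 0.244, 0.234]))
```

jog_arm(
  targets=[
    [0.1,0.1,-0.1,0,0,0,0.6],
    [0.1,0.1,-0.1,0,0,0,0.8],
    [0.1,0.1,-0.1,0,0,0,0.9],
    [0.1,0.1,-0.1,0,0,0,0.9],
    [0.1,0.1,-0.1,0,0,0,0.9],
  ],
)

```text
t: 14.0
tool_pos: [0.5168, 0.0158, 0.0267]
orientation: [-1.087, 1.276, 1.086]
force: [-1.0, 0.3, 4.1]
opening: 0.0315
```

jog_arm(
  targets=[
    [0,0,0,0,0,0,0.9],
    [-1,0,0,0,0,0,0.9],
    [-2.5,0,0,0,0,0,0.9],
    [-4.5,0,0,0,0,0,0.9],
    [-4.5,0,0,0,0,0,0.9],
  ],
)

```text
t: 14.62
tool_pos: [0.5184, 0.0154, 0.0742]
orientation: [-1.089, 1.272, 1.083]
force: [1.7, 0.0, -3.7]
opening: 0.0318
```

jog_arm(
  targets=[
    [0,0,0,0,0,0,0.9],
    [0,0,0,0,0,0,0.9],
    [0,0,0,0,0,0,0.9],
  ],
)

```text
t: 15.0
tool_pos: [0.5179, 0.0154, 0.0735]
orientation: [-1.089, 1.273, 1.084]
force: [0.9, -0.8, -3.4]
opening: 0.0314
```

```bash
python3 -c "
from h import *
st();
F=[]
for i in range(8):
    c=optics.read_camera('wrist'); s=robot.read_state(); F.append(s['force'][2]); 
print(np.array(F),np.mean(F)); 
snap('wrist','w11')"
```

```text
t 15.0 pos [0.518 0.015 0.073] x [ 0.009  0.003 -1.   ] z [0.163 0.987 0.005] F [ 0.919 -0.836 -3.408] op 0.03143158486353261 q [-0.072  0.022  1.876  0.004  1.235 -1.48 ]
[-3.925 -3.003 -2.999 -3.326 -3.279 -2.705 -2.82  -3.376] -3.1791538649961266
```

View pics/w11.png

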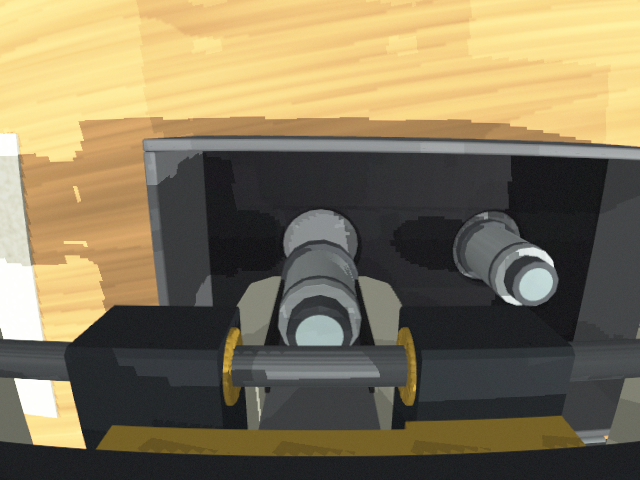

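The right barrel reads about −3.2 N against about −1.65 N for the left, so it is the heavier one. I carry it to the sheet.

```bash
python3 -c "
from h import *
print(rel([.502,-.2535,.145],down(sgn=1)))"
```

```text
(array([ -7.185,  -2.832, -26.762]), array([0.178, 0.277, 0.523]))
```

jog_arm(
  targets=[
    [-2,0,0,0,0,0,0.9],
    [-4,0,0,0,0,0,0.9],
    [-6,0,0,0,0,0,0.9],
    [-7.5,0,0,0,0,0,0.9],
    [-7.5,0,0,0,0,0,0.9],
  ],
)

```text
t: 16.08
tool_pos: [0.5187, 0.0151, 0.1505]
orientation: [-1.091, 1.27, 1.081]
force: [1.0, -0.3, -2.8]
opening: 0.0314
```

```bash
python3 -c "
from h import *
st();print(rel([.502,-.2535,.145],down(sgn=1)))"
```

```text
t 16.07 pos [0.519 0.015 0.151] x [ 0.012  0.003 -1.   ] z [0.163 0.987 0.005] F [ 1.045 -0.279 -2.824] op 0.03143858841465548 q [-0.073 -0.06   1.809  0.004  1.381 -1.48 ]
(array([  0.45 ,  -2.731, -26.771]), array([0.178, 0.29 , 0.672]))
```

jog_arm(
  targets=[
    [0,-0.3,-2,0,0,0,0.9],
    [0,-0.6,-5,0,0,0,0.9],
    [0,-0.9,-8,0,0,0,0.9],
    [0,-1.2,-11,0,0,0,0.9],
    [0,-1.5,-14,0,0,0,0.9],
  ],
)

```text
t: 16.7
tool_pos: [0.5099, -0.1262, 0.1487]
orientation: [-1.089, 1.271, 1.082]
force: [0.5, -0.5, -2.9]
opening: 0.0316
```

jog_arm(
  targets=[
    [0,-0.3,-3,0,0,0,0.9],
    [0,-0.6,-6,0,0,0,0.9],
    [0,-0.9,-9,0,0,0,0.9],
    [0,-1.1,-11,0,0,0,0.9],
    [0,-1.2,-12,0,0,0,0.9],
  ],
)

```text
t: 17.32
tool_pos: [0.5017, -0.2472, 0.1474]
orientation: [-1.088, 1.272, 1.083]
force: [0.1, -0.0, -3.7]
opening: 0.0314
```

```bash
python3 -c "
from h import *
st();print(rel([.502,-.2535,.143],down(sgn=1)))"
```

```text
t 17.32 pos [ 0.502 -0.247  0.147] x [ 0.01   0.004 -1.   ] z [0.164 0.986 0.006] F [ 0.116 -0.    -3.655] op 0.03139480929926716 q [-0.556  0.058  1.696  0.009  1.381 -1.963]
(array([ 0.44 , -0.126, -0.619]), array([0.128, 0.341, 0.522]))
```

jog_arm(
  targets=[
    [0.2,-0.1,-0.5,0,0,0,0.9],
    [0.3,-0.1,-0.5,0,0,0,0.9],
    [0.3,-0.1,-0.5,0,0,0,0.9],
    [0.3,-0.1,-0.5,0,0,0,0.9],
    [0.3,-0.1,-0.5,0,0,0,0.9],
  ],
)

```text
t: 17.95
tool_pos: [0.5021, -0.252, 0.1446]
orientation: [-1.088, 1.271, 1.083]
force: [-0.3, 0.0, -3.2]
opening: 0.0315
```

jog_arm(
  targets=[
    [0,0,0,0,0,0,0.9],
    [0,0,0,0,0,0,0.9],
    [0,0,0,0,0,0,0.9],
  ],
)

```text
t: 18.32
tool_pos: [0.5021, -0.252, 0.1446]
orientation: [-1.088, 1.272, 1.083]
force: [0.6, -0.1, -2.5]
opening: 0.0317
```

Run:
```python
from h import *
st();snap('scene','s12');c=snap('top','t12');snap('wrist','w12')
a=c["frame"][150:330,220:460,::-1]; cv2.imwrite("pics/t12z.png",cv2.resize(a,None,fx=3.2,fy=3.2,interpolation=2))
Z=lambda u,v,z:onplane(c,u,v,z)
g=c["frame"].astype(float).mean(2)[230:265,255:300]; 
m=(g>70).astype(np.uint8); n,l,s,ce=cv2.connectedComponentsWithStats(m)
for k,(q,b) in enumerate(zip(s[1:],ce[1:])):
    if q[4]>20: print(q[4],b+[255,230],Z(*(b+[255,230]),.062))
st()
```

```text
t 18.32 pos [ 0.502 -0.252  0.145] x [ 0.01   0.004 -1.   ] z [0.164 0.987 0.006] F [ 0.642 -0.123 -2.482] op 0.031712471695969226 q [-0.563  0.067  1.693  0.009  1.376 -1.971]
116 [270.905 244.733] [0.532 0.118 0.062]
t 18.48 pos [ 0.502 -0.252  0.145] x [ 0.01   0.004 -1.   ] z [0.164 0.987 0.006] F [ 0.281  1.108 -3.189] op 0.03198754523869842 q [-0.563  0.067  1.693  0.009  1.376 -1.971]
```

View pics/t12z.png

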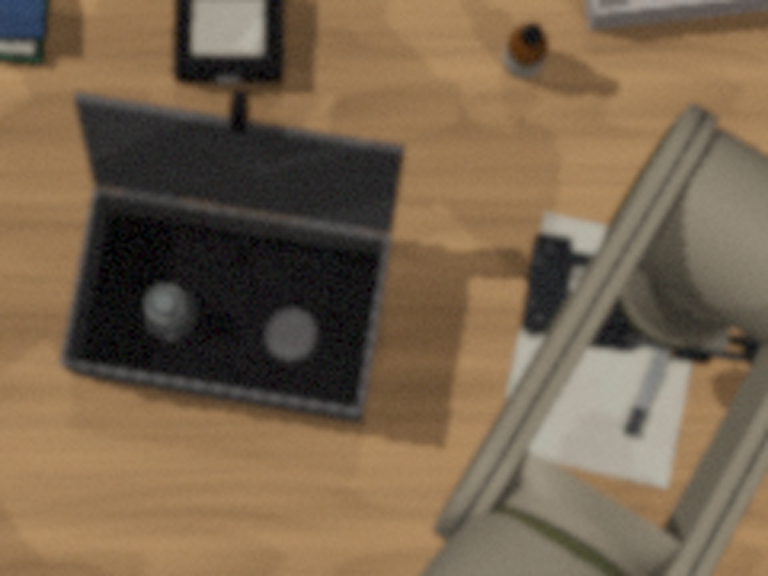

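View pics/s12.png

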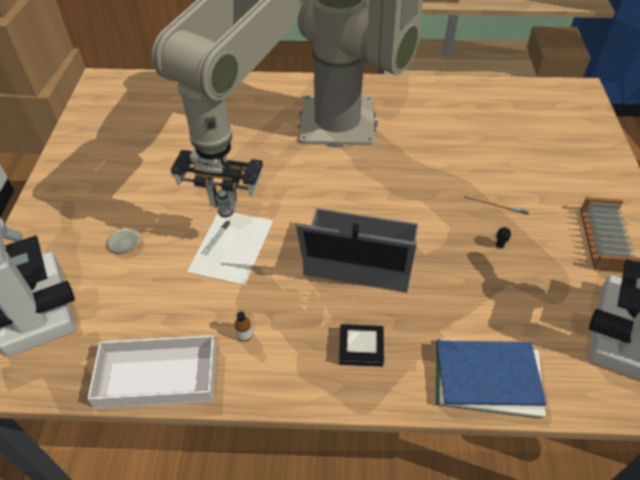

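View pics/w12.png

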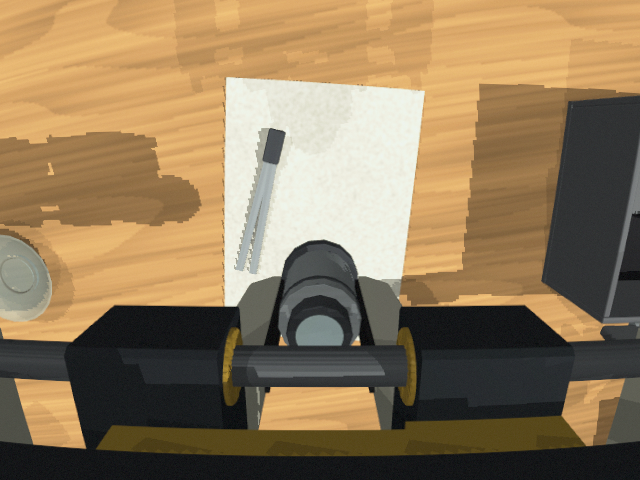

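The top view shows the lid leaning back, the light barrel standing at (168,305) in the crop and the right well empty. The scene and wrist views show the heavy barrel held upright over the sheet with the bystanders in place. One last check of the lid angle, then I hand in.

Run:
```python
from h import *
c=optics.read_camera("top")
for th in (1.6,1.7,1.8,1.85):
    print(th,[(proj(c,H-ex*.15*np.cos(th)+ez*.15*np.sin(th)+s*.125*ey)-[220,150])*3.2 for s in (1,-1)])
print("well R",onplane(c,291/3.2+220-.3,335/3.2+150-.3,.005), "paper from t12/pickles ok")
st(); print(ticket.close_job())
```

```text
1.6 [array([ 61.626, 138.575]), array([395.895, 190.477])]
1.7 [array([ 65.504, 119.531]), array([398.944, 171.213])]
1.8 [array([ 69.627, 101.36 ]), array([401.875, 152.769])]
1.85 [array([71.763, 92.674]), array([403.284, 143.928])]
well R [0.513 0.014 0.005] paper from t12/pickles ok
t 18.52 pos [ 0.502 -0.252  0.145] x [ 0.01   0.004 -1.   ] z [0.164 0.987 0.006] F [-0.198 -0.456 -2.766] op 0.03192938737437263 q [-0.563  0.067  1.693  0.009  1.376 -1.971]
the job is handed in; nothing more can be done
None
```

The job is handed in at about 18.5 s of the allowed 72 s, and my last checks showed every end condition I could measure as met. The hand-in reports no verdict.

- **Lid:** I swung it open by its tab until the force rose to about 13 N on the stop, then let go. In the last top view its edge fits an angle of about 1.8 rad.
- **Weighing:** I lifted the left barrel and then the right. The raw vertical force was about −1.65 N for the left and −3.2 N for the right. The unloaded reading wanders by a few tenths of a newton, so the absolute weights are rough. The 1.5 N gap between them is clear.
- **Lighter barrel:** The left one is back in its own well and released. It looked upright and at the same spot (about 0.532, 0.118) in the last top view.
- **Heavier barrel:** The right one is held upright and still. The tool tip is at (0.502, −0.252, 0.145), which puts the barrel's centre about 0.154 m above the desk. That is a few millimetres from the sheet's centre, about (0.502, −0.2535).
- **Bystanders:** The tweezers, dish, bottle, slide box, eyepiece and brush look unmoved by eye. I did not measure them or re-check the lens cap in the last pictures.
- **Disagreement:** The scene and top cameras differed by about 3–6 mm in position. I averaged them and relied on the wrist view for the grasps.

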